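# Clear the blocked drip tube

### The job

The cork stopper is jammed in the clear tube of the drip stand. First turn the cork turntable until one of its cups stands centred under the tube; then, with the wooden dowel and without forcing it against the tube, push the stopper down out of the tube's lower end into that cup - never touch the stopper with the gripper. Stand the dowel back upright on its coaster and leave the jar, the tin and the tong where they are.

Things in the scene. Friction and masses are not known exactly. Their poses are not given: they have to be found in the camera images.
- station: fixed drip station: chrome foot, cork turntable and chrome column holding the clear tube. Origin on the turntable's axis at table height; z up; its +y axis points from the turntable's axis to the tube (85 mm) and on to the column (168 mm out, 8 mm radius, 170 mm high, foot 42 mm radius; a 12 mm arm at 155 mm height joins it to the tube; nothing of the station is higher than 177 mm).
- turntable (a joint): turning angle of the cork turntable, rad, growing counter-clockwise seen from above; turns freely from -3.1 to 5.2 and stays where it is left (friction about 0.1 N m). A cup is under the tube at 0, 2.094, 4.189 and -2.094. Disc 260 mm across, its top 34 mm above the table. It carries three cups, firmly fixed on it, and can be turned by pushing a cup, for instance with closed fingertips reaching down into one from above.
- tube_top (a point): centre of the upper mouth of the clear upright tube, on its axis, 177 mm above the table. Tube 70 mm long, 44 mm inside and 51 mm outside diameter, open at both ends. Four rubber lips inside it, between 27 and 51 mm below the mouth, grip the stopper; without the stopper they stand in to 36 mm across and yield sideways. The stopper needs about 4 to 8 N to slide and drops when its top is below the lips (dowel end about 52 mm or more below the mouth).
- tube_bottom (a point): centre of the tube's lower mouth, on its axis, 107 mm above the table, 13 mm above the cup rims.
- cup_a (a point): terracotta cup fixed on the turntable: centre of its inner floor, 39 mm above the table, 85 mm from the turntable's axis. The cup is 60 mm high (rim 94 mm above the table), 82 mm across outside and 74 mm inside at the rim, about 60 mm inside at the floor.
- cup_b (a point): second cup, same as cup_a, a third of a turn counter-clockwise from it.
- cup_c (a point): third cup, same as cup_a, two thirds of a turn counter-clockwise from it.
- stopper_center (a point): centre of the cork stopper, a loose cylinder 40 mm across and 40 mm high, upright in the tube at the start with its top 17 mm below the tube's upper mouth.
- dowel_center (a point): centre (half-way up) of the loose bamboo dowel, a plain pale round rod 30 mm across and 150 mm long, 80 g, standing on end on the coaster; z along it.
- coaster: fixed round cork coaster 110 mm across and 8 mm thick; origin at the centre of its underside on the table.
- jar: bystander: glass jar with steel lid, 72 mm across, 110 mm high; origin under its centre.
- tin: bystander: tin with a green band, 76 mm across, 90 mm high; origin under its centre.
- tong: bystander: bamboo tong lying flat, about 175 mm long along its x, 40 mm wide, 14 mm high; origin under its centre.
- dowel: the same dowel; origin at the centre of its lower end as it stands, z along it.
- stopper: the same stopper; origin at the centre of its lower face as it sits in the tube.
There are look-alikes about, which are no part of the job. Of the things that look like the stopper, the largest one is meant. Leave any red look-alike of the dowel alone.

How it is judged:
By the outcome, as a careful person would: the job done as asked, in the order asked, and still so for the second after the job is handed in, with the robot touching nothing.
It also fails if it takes over 72 s, if anything falls off the work surface, if the arm or the gripper's body presses on something with over 40 N, if the wrist force passes 120 N, or if a joint passes its speed limit or range.

### The arm

A 6-joint arm with a two-finger parallel gripper is mounted at the origin on the work surface. World frame = base frame: x ahead of the robot, y to its left, z up, the work surface at z = 0. Lengths are in m, angles in rad, forces in N, time in s.
With the tool pointing down it reaches from about 0.25 to 0.725 m from the base axis. Payload 4 kg.
Tool frame: the origin (TCP) lies on the centre line of the jaws, within the pads' length; the fingertips stand ahead of it and the grasp point (between the pads) lies 11 mm behind it (bot.tip_extent is the z of the fingertips in the tool frame, in m); z points along the fingers, y is the direction in which the jaws open and shut (so a half turn about z gives the same grasp; the last joint's range is limited). The gripper opens to 85 mm and grips with 20 to 120 N. Pads are 22 mm wide; open, the fingers measure 114 mm over their backs; the gripper's body (76 mm by 85 mm) begins 54 mm behind the grasp point. The pads swing forward as they close: fully open they stand 13 mm farther back than shut.
Start: joints at [1.16, 0.241, 0.005, 1.335, 0, 1.571], TCP at [0.2, 0.458, 0.239] pointing down, gripper open.
Joint ranges: [-2.72, 2.72], [-1.05, 1.87], [-1.09, 1.28], [-1.99, 2.15], [-1.42, 1.44], [-3.14, 3.14]. Speed limits (rad/s): [2.79, 2.79, 3.14, 3.14, 3.14, 3.14].

### API

Orientations are given as a unit quaternion [x, y, z, w].
In Python, from workcell import bot gives the robot as it stands.
- The arm moves only by the shell command python3 -m jog 'ROWS'. ROWS is JSON, a list that holds one entry, the list of rows, each a list of 7 numbers: the shift along the world's x, y, z in m, then the turn, a rotation vector about the world's x, y, z in degrees, then the closure in counts, from 0 (fully open) to 255 (shut). In form: [[[tx, ty, tz, ax, ay, az, fingers], ...]]. A call has 1 to 10 rows; each row is the pose to reach, as a shift and turn from the pose commanded when the call began; what a row does not reach only later rows make up. A row lasts 1/12 s, in which the tool goes at most 41.7 mm and 7.16 degrees, less where a joint would pass 70% of its speed; a pose out of reach is approached as far as the arm can. A call with a gripper value outside its range is refused whole. The fingers move at their own pace and stop on an object; the grip force is fixed at half the most. Time passes only in rows, so rows that repeat a pose let the fingers close. It gives the time, the measured TCP pose, the force and the opening at its end, in the units of the state.
- bot.get_obs(): the state, without advancing time (a new reading comes with each control period).
- bot.camera(name): name is "side" or "top"; returns the picture (400x640x3 uint8, blue, green, red); there is no depth.
- bot.camera_model(name): a dict with "K" (3x3 intrinsics, pixels), "T" (4x4, takes a point from camera to world coordinates). Camera axes: x right, y down, z forward; pixel columns grow to the right and rows downward; lengths in m; the calibration is good to about 2 mm. A picture is of the moment at which its call begins. camera_model takes no time and is no camera call.
- bot.job_done(): hands the job in, once; it reports no verdict.
The state is a dict: "clock": time; "joint_pos": joint angles; "joint_vel": joint speeds; "tau": joint torques, N m; "eef_pos": TCP position; "tool_rot": TCP orientation; "ft_force": force on the tool from outside, world axes, zero at the start; "ft_torque": the same for the moment, N m; "grip_width": finger opening in m.
Only numpy, scipy, OpenCV 4.12 (cv2) and the standard library are available. Lean on these libraries where they do the work, as an engineer would, in place of code of your own. Each camera call takes 0.05 s, during which the arm holds its last target. There are 200 camera calls.

## Working session

There is one attempt and no reset: what is moved stays moved. The work goes in short steps, Python scripts to look and compute and a shell command to move; the robot and the scene stay as the last step left them, time stands still between calls to the robot, and variables do not carry over. Pictures are saved under pics/ and viewed, about 8 in all and at most 12, crops included, and the job is handed in when it is done.

```bash
mkdir -p pics; ls; python3 - <<'E'
from workcell import bot
import cv2,numpy as np
for n in("side","top"):
    cv2.imwrite(f"pics/{n}0.png",bot.camera(n)); m=bot.camera_model(n); print(n,np.round(m["K"],1).tolist(),np.round(m["T"],4).tolist())
o=bot.get_obs(); print(o["clock"],o["eef_pos"],o["tool_rot"],o["grip_width"],bot.tip_extent)
E
```

```text
pics
side [[399.1, 0.0, 321.9], [0.0, 399.1, 203.5], [0.0, 0.0, 1.0]] [[-0.9996, -0.0008, 0.0265, 0.5584], [-0.0187, 0.7313, -0.6818, 0.7108], [-0.0189, -0.682, -0.7311, 0.9044], [0.0, 0.0, 0.0, 1.0]]
top [[377.6, 0.0, 314.4], [0.0, 377.6, 195.3], [0.0, 0.0, 1.0]] [[0.0009, -0.9916, 0.1294, 0.4624], [-1.0, -0.001, -0.001, 0.0188], [0.0011, -0.1294, -0.9916, 1.2139], [0.0, 0.0, 0.0, 1.0]]
0.1 [0.19944215 0.45788846 0.23849573] [ 2.03949957e-01  9.78980851e-01 -9.31583883e-04 -2.03456261e-04] 0.08523075149719941 0.008
```

View pics/side0.png

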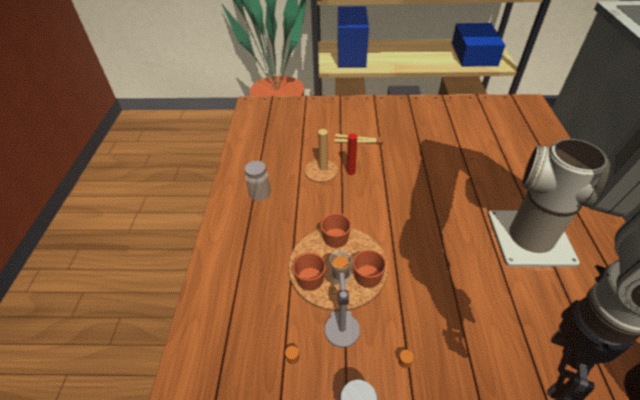

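View pics/top0.png

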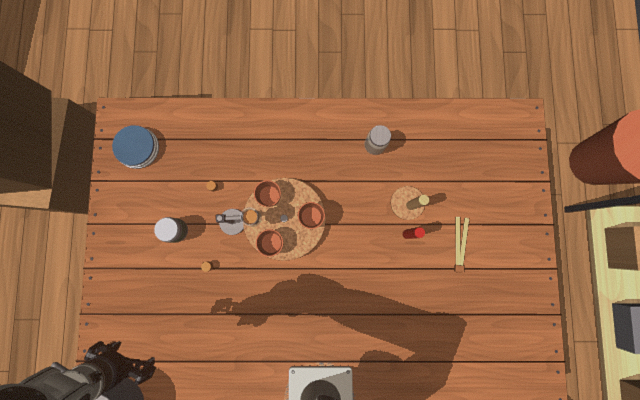

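```bash
python3 - <<'E'
import cv2,numpy as np
t=cv2.imread("pics/top0.png");s=cv2.imread("pics/side0.png")
r=lambda a:cv2.resize(a,None,fx=4,fy=4,interpolation=cv2.INTER_CUBIC)
a=r(t[165:270,195:340]); b=r(s[205:350,280:400])[:, :]
c=r(t[180:240,380:440]);
H=np.zeros((600,800,3),np.uint8)
H[:420,:580]=a; H[:240,580:800]=c[:,:220]
cv2.imwrite("pics/z1.png",H)
H=np.zeros((600,800,3),np.uint8); H[:580,:480]=b; d=r(s[115:190,290:370]); H[:300,480:800]=d
cv2.imwrite("pics/z2.png",H)
E
```

```text
(no output)
```

View pics/z1.png

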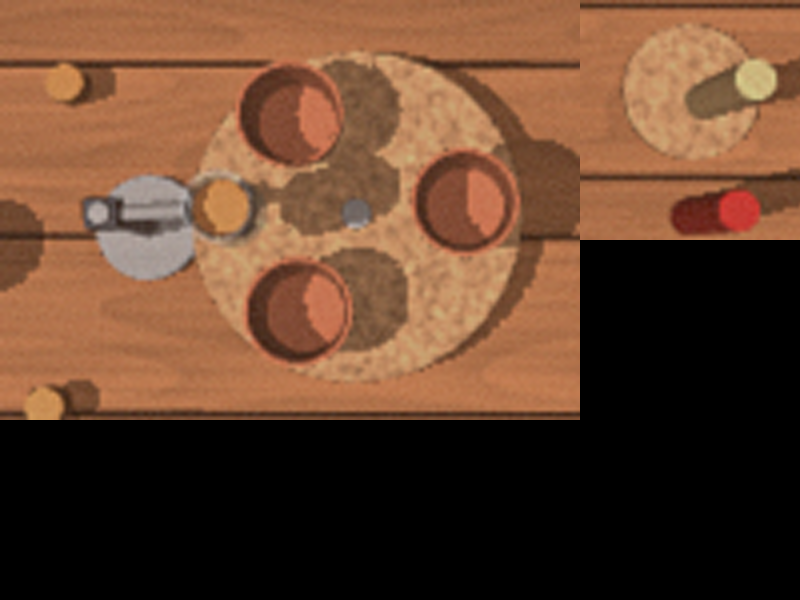

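View pics/z2.png

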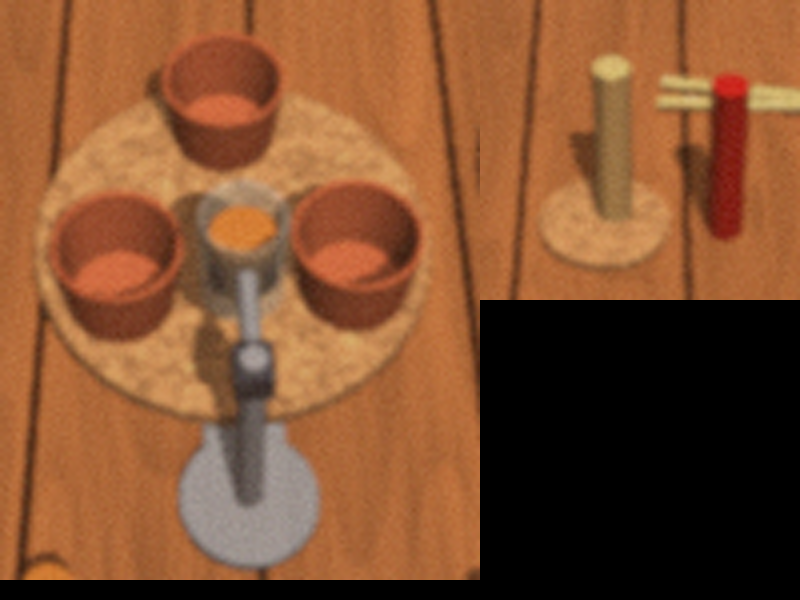

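```bash
cat > h.py <<'E'
from workcell import bot
import cv2,numpy as np
M={n:bot.camera_model(n) for n in("side","top")}
def ray(n,u,v,z):
    K,T=M[n]["K"],M[n]["T"]; d=T[:3,:3]@np.linalg.solve(K,[u,v,1]); o=T[:3,3]
    return (o+d*(z-o[2])/d[2])[:2]
def proj(n,p):
    K,T=M[n]["K"],M[n]["T"]; c=K@(T[:3,:3].T@(np.asarray(p)-T[:3,3])); return c[:2]/c[2]
E
python3 - <<'E'
from h import *
def f(n,z,ox,oy,x,y): return np.round(ray(n,(x+.5)/4-.5+ox,(y+.5)/4-.5+oy,z),4)
T=lambda x,y,z:f("top",z,195,165,x,y)
S=lambda x,y,z:f("side",z,280,205,x,y)
print("axis",T(356.5,216,.034))
print("tube top",T(223,207,.177),"S",S(243,208,.177),"stopper",T(224,207,.160),S(243,228,.16))
print("foot",T(148,228,.005),S(250,497,.005),"col",T(98,213,.17),S(255,357,.17))
print("cups T",T(291,115,.094),T(466,202,.094),T(300,310,.094))
print("cups S",S(117,243,.094),S(223,85,.094),S(357,235,.094))
print("dowel",f("top",.158,380,180,756-580,79),f("side",.158,290,115,131,68))
print("coaster",f("top",.008,380,180,110,91),f("side",.008,290,115,126,224))
E
```

```text
axis [0.5429 0.1133]
tube top [0.5392 0.1937] S [0.5408 0.1934] stopper [0.5405 0.1958] [0.5406 0.1949]
foot [0.5351 0.2823] [0.5352 0.2803] col [0.5355 0.2812] [0.5356 0.2824]
cups T [0.6144 0.1584] [0.5493 0.0273] [0.4696 0.1493]
cups S [0.6155 0.1606] [0.5507 0.0358] [0.4698 0.1539]
dowel [ 0.5891 -0.2899] [ 0.5896 -0.2873]
coaster [ 0.5973 -0.2804] [ 0.5962 -0.2746]
```

Side view: station mid‑image (tube mouth ≈(340,257)), dowel on coaster ≈(322,132–170), red one at (352,155). Top view: turntable axis ≈(284,219), tube ≈(250,216), cups at (268,193), (311,215), (270,242), dowel top (424,200). The tube stands halfway between two cups, so the table needs about +60°. I'll push with closed fingers in the cup at (0.55, 0.03).

```bash
python3 -m jog '[[[0.0275,-0.0305,0,0,0,6,255],[0.055,-0.061,0,0,0,12,255],[0.0825,-0.0915,0,0,0,18,255],[0.11,-0.122,0,0,0,23.5,255],[0.1375,-0.1525,0,0,0,23.5,255],[0.165,-0.183,0,0,0,23.5,255],[0.1925,-0.2135,0,0,0,23.5,255],[0.22,-0.244,0,0,0,23.5,255],[0.2475,-0.2745,0,0,0,23.5,255],[0.275,-0.305,0,0,0,23.5,255]]]'; python3 -m jog '[[[0.025,-0.04,0,0,0,0,255],[0.05,-0.08,0,0,0,0,255],[0.075,-0.123,0,0,0,0,255],[0.075,-0.123,0,0,0,0,255]]]'; python3 -c "
from h import *; print(np.round(bot.get_obs()['joint_pos'],2))"
```

```text
clock: 0.93
eef_pos: [0.4754, 0.1515, 0.239]
tool_rot: [0.0, 1.0, -0.0, -0.0]
ft_force: [-0.1, 0.3, 0.2]
grip_width: -0.0002
clock: 1.27
eef_pos: [0.5513, 0.0261, 0.2384]
tool_rot: [0.002, 1.0, -0.001, -0.0]
ft_force: [0.3, 0.1, -0.2]
grip_width: -0.0003
[ 0.05  0.34  0.15  1.37 -0.    0.05]
```

```bash
python3 -m jog '[[[0,0.003,-0.04,0,0,0,255],[0,0.003,-0.08,0,0,0,255],[0,0.003,-0.12,0,0,0,255],[0,0.003,-0.15,0,0,0,255],[0,0.003,-0.175,0,0,0,255],[0,0.003,-0.175,0,0,0,255]]]'; python3 -m jog '[[[0.0075,0.0015,0,0,0,0,255],[0.0145,0.003,0,0,0,0,255],[0.0215,0.0045,0,0,0,0,255],[0.028,0.0075,0,0,0,0,255],[0.0345,0.011,0,0,0,0,255],[0.041,0.015,0,0,0,0,255],[0.047,0.0195,0,0,0,0,255],[0.053,0.025,0,0,0,0,255],[0.058,0.030,0,0,0,0,255],[0.058,0.030,0,0,0,0,255]]]'; 
```

```text
clock: 1.77
eef_pos: [0.5458, 0.0331, 0.059]
tool_rot: [0.0, 1.0, -0.0, -0.005]
ft_force: [0.7, -0.5, -0.5]
grip_width: 0.0001
clock: 2.6
eef_pos: [0.6094, 0.0649, 0.0645]
tool_rot: [-0.0, 1.0, 0.0, 0.001]
ft_force: [0.4, 0.5, -0.2]
grip_width: 0.0001
```

```bash
python3 -m jog '[[[0.004,0.006,0,0,0,0,255],[0.008,0.012,0,0,0,0,255],[0.011,0.018,0,0,0,0,255],[0.0135,0.024,0,0,0,0,255],[0.0135,0.024,0,0,0,0,255],[0.0135,0.024,0,0,0,0,255]]]'; cat > see.py <<'E'
from h import *
import sys
def r(a,k): return cv2.resize(a,None,fx=k,fy=k,interpolation=cv2.INTER_CUBIC)
tag=sys.argv[1]; H=np.zeros((580,800,3),np.uint8)
t=r(bot.camera("top")[160:270,200:340],3); s=r(bot.camera("side")[200:350,275:400],3)
H[:330,:420]=t; H[:450,425:800]=s; cv2.imwrite(f"pics/{tag}.png",H)
E
python3 see.py a1
```

```text
clock: 3.1
eef_pos: [0.6216, 0.0883, 0.0644]
tool_rot: [-0.0, 1.0, 0.0, 0.0]
ft_force: [-0.1, -0.1, 0.1]
grip_width: 0.0004
```

View pics/a1.png

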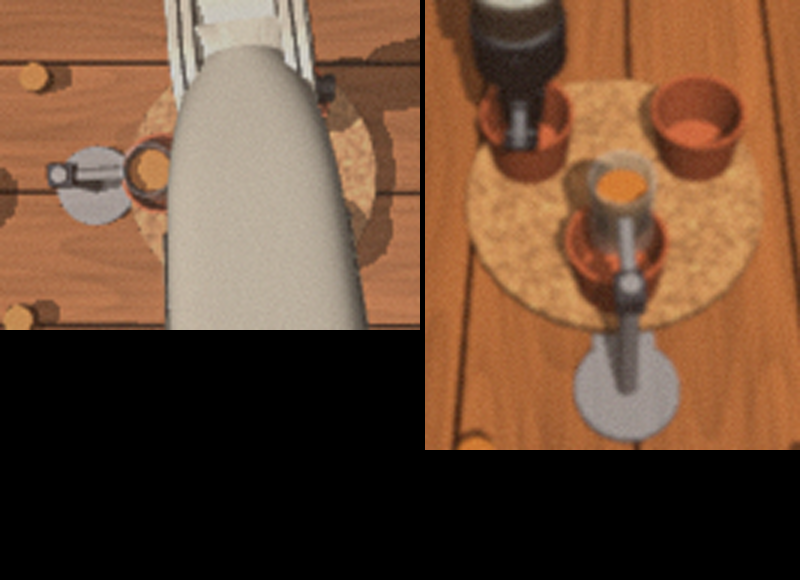

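A cup is now nearly under the tube (side crop: rims at (526,118), (697,115), (616,241)).

```bash
python3 - <<'E'
from h import *
P=[ray("side",(x-425+.5)/3-.5+275,(y+.5)/3-.5+200,.094) for x,y in((526,118),(697,115),(616,241))]
P=np.array(P);c=P.mean(0);print(P.round(4),c, np.degrees(np.arctan2(*(P-c).T[::-1])), np.linalg.norm(P-c,axis=1))
E
```

```text
[[0.6202 0.0797]
 [0.4741 0.0759]
 [0.5444 0.2013]] [0.5462592  0.11897243] [ -27.94765966 -149.17339978   91.26215112] [0.08373632 0.08402872 0.08232405]
```

```bash
python3 -m jog '[[[0.0012,0.0025,0,0,0,0,255],[0.0012,0.0025,0,0,0,0,255],[0.0012,0.0025,0,0,0,0,255],[-0.002,-0.006,0,0,0,0,255],[-0.002,-0.008,0.03,0,0,0,255],[-0.002,-0.008,0.07,0,0,0,255],[-0.002,-0.008,0.11,0,0,0,255],[-0.002,-0.008,0.15,0,0,0,255],[-0.002,-0.008,0.175,0,0,0,255],[-0.002,-0.008,0.175,0,0,0,255]]]'; python3 -m jog '[[[-0.003,-0.04,0,0,0,0,0],[-0.006,-0.08,0,0,0,0,0],[-0.009,-0.12,0,0,0,0,0],[-0.012,-0.16,0,0,0,0,0],[-0.015,-0.20,0,0,0,0,0],[-0.018,-0.24,0,0,0,0,0],[-0.021,-0.28,0,0,0,0,0],[-0.026,-0.32,0,0,0,0,0],[-0.03,-0.35,0,0,0,0,0],[-0.03,-0.368,0,0,0,0,0]]]';python3 see.py a2
```

```text
clock: 4.03
eef_pos: [0.6222, 0.079, 0.2474]
tool_rot: [0.001, 1.0, 0.001, 0.007]
ft_force: [0.9, -0.0, 0.8]
grip_width: 0.0
clock: 4.87
eef_pos: [0.5869, -0.2931, 0.2384]
tool_rot: [0.003, 1.0, -0.0, -0.001]
ft_force: [0.8, -0.1, 0.5]
grip_width: 0.0854
```

View pics/a2.png

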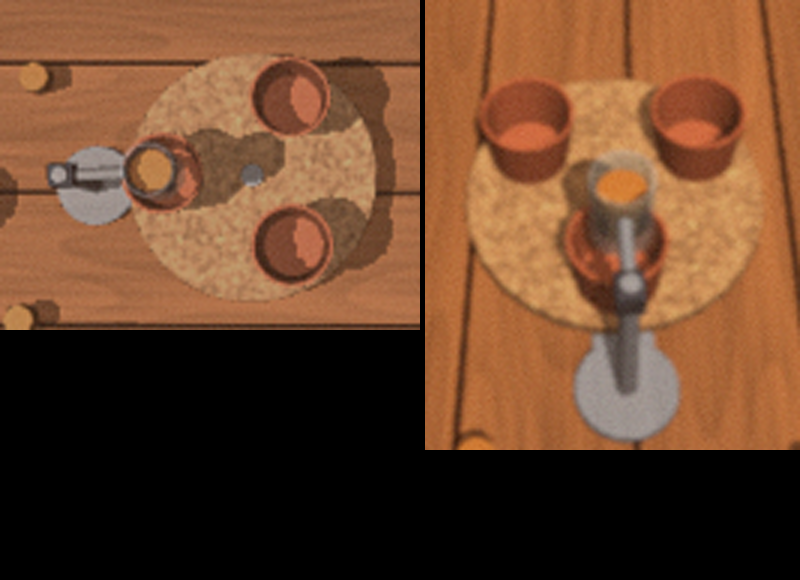

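```bash
python3 - <<'E'
from h import *
T=lambda x,y,z:ray("top",(x+.5)/3-.5+200,(y+.5)/3-.5+160,z)
S=lambda x,y,z:ray("side",(x-425+.5)/3-.5+275,(y+.5)/3-.5+200,z)
P=np.array([T(291,97,.094),T(293,245,.094),T(160,172,.094)]);Q=np.array([S(527,118,.094),S(698,116,.094),S(616,241,.094)])
for p in(P,Q):
  c=p.mean(0);print(p.round(4).tolist(),c.round(4), np.degrees(np.arctan2(*(p-c).T[::-1])).round(1))
print("disc",T(255,178,.034),S(615,204,.034),"hub",T(252,175,.034),"tube",T(153,171,.177),S(621.5,191,.177),"bot",S(621,240,.107),"foot",T(97,185.5,.005),S(627,388,.005),"col",T(58,175,.17),S(630,285,.17))
E
```

```text
[[0.6186, 0.0708], [0.472, 0.0678], [0.5436, 0.1998]] [0.5447 0.1128] [ -29.6 -148.2   90.8]
[[0.6194, 0.0797], [0.4733, 0.077], [0.5444, 0.2013]] [0.5457 0.1193] [ -28.3 -149.7   90.9]
disc [0.54174008 0.11045531] [0.54392219 0.12648219] hub [0.54486413 0.11361574] tube [0.53844721 0.19284447] [0.54147569 0.21119142] bot [0.54080212 0.20852729] foot [0.53553182 0.28106522] [0.53546879 0.2805956 ] col [0.53518598 0.2814852 ] [0.53642741 0.28425284]
```

Cup sits at ~91°, station's tube direction ~93°: one more small push (~3 mm).

```bash
python3 -m jog '[[[0.004,0.04,0,0,0,0,255],[0.008,0.08,0,0,0,0,255],[0.012,0.12,0,0,0,0,255],[0.016,0.16,0,0,0,0,255],[0.02,0.20,0,0,0,0,255],[0.023,0.24,0,0,0,0,255],[0.026,0.28,0,0,0,0,255],[0.03,0.32,0,0,0,0,255],[0.03,0.36,0,0,0,0,255],[0.03,0.365,0,0,0,0,255]]]';  python3 -m jog '[[[0,0,-0.04,0,0,0,255],[0,0,-0.08,0,0,0,255],[0,0,-0.12,0,0,0,255],[0,0,-0.15,0,0,0,255],[0,0,-0.175,0,0,0,255],[0,0,-0.175,0,0,0,255],[0,0,-0.175,0,0,0,255],[0,0,-0.175,0,0,0,255]]]'
```

```text
clock: 5.8
eef_pos: [0.618, 0.084, 0.2387]
tool_rot: [-0.004, 1.0, 0.002, -0.001]
ft_force: [-0.3, -0.5, -0.5]
grip_width: 0.0001
clock: 6.47
eef_pos: [0.6196, 0.0766, 0.0658]
tool_rot: [0.0, 1.0, 0.0, 0.001]
ft_force: [0.2, 1.0, 1.4]
grip_width: -0.0
```

```bash
python3 -m jog '[[[0.002,0.006,0,0,0,0,255],[0.003,0.011,0,0,0,0,255],[0.0037,0.014,0,0,0,0,255],[0.004,0.0155,0,0,0,0,255],[0.0044,0.0172,0,0,0,0,255],[0.0044,0.0172,0,0,0,0,255],[0.0044,0.0172,0,0,0,0,255],[0.0044,0.0172,0,0,0,0,255]]]';  python3 - <<'E'
from h import *
cv2.imwrite("pics/s3.png",bot.camera("side"))
a,b=[cv2.cvtColor(cv2.imread(f"pics/{n}.png"),cv2.COLOR_BGR2HSV) for n in("a2","s3")]
E
python3 -m jog '[[[-0.002,-0.008,0,0,0,0,255],[-0.002,-0.010,0.03,0,0,0,255],[-0.002,-0.010,0.07,0,0,0,255],[-0.002,-0.010,0.11,0,0,0,255],[-0.002,-0.010,0.15,0,0,0,255],[-0.002,-0.010,0.175,0,0,0,255],[-0.002,-0.010,0.175,0,0,0,255]]]'
```

```text
clock: 7.13
eef_pos: [0.6234, 0.0936, 0.0642]
tool_rot: [0.0, 1.0, 0.0, -0.0]
ft_force: [0.2, -0.2, -0.1]
grip_width: -0.0002
clock: 7.77
eef_pos: [0.6246, 0.0832, 0.2473]
tool_rot: [0.001, 1.0, 0.001, 0.007]
ft_force: [1.1, -0.1, 1.0]
grip_width: 0.0002
```

```bash
python3 -m jog '[[[-0.004,-0.04,0,0,0,0,0],[-0.008,-0.08,0,0,0,0,0],[-0.012,-0.12,0,0,0,0,0],[-0.016,-0.16,0,0,0,0,0],[-0.02,-0.20,0,0,0,0,0],[-0.024,-0.24,0,0,0,0,0],[-0.028,-0.28,0,0,0,0,0],[-0.0325,-0.32,0,0,0,0,0],[-0.0325,-0.36,0,0,0,0,0],[-0.0325,-0.373,0,0,0,0,0]]]'; python3 -m jog '[[[0,0,0,0,0,0,0],[0,0,0,0,0,0,0]]]'; python3 see.py a3;  python3 - <<'E'
from h import *
H=cv2.imread("pics/a3.png"); s=bot.camera("side")[90:190,270:370]; H[335:535,:200]=cv2.resize(s,None,fx=2,fy=2,interpolation=cv2.INTER_CUBIC); cv2.imwrite("pics/a3b.png",H)
E
```

```text
clock: 8.6
eef_pos: [0.5871, -0.2957, 0.2381]
tool_rot: [0.004, 1.0, -0.001, -0.001]
ft_force: [0.1, -0.4, 0.0]
grip_width: 0.0851
clock: 8.77
eef_pos: [0.5882, -0.2903, 0.2382]
tool_rot: [0.001, 1.0, 0.001, -0.001]
ft_force: [-0.7, -1.1, 0.6]
grip_width: 0.0853
```

View pics/a3b.png

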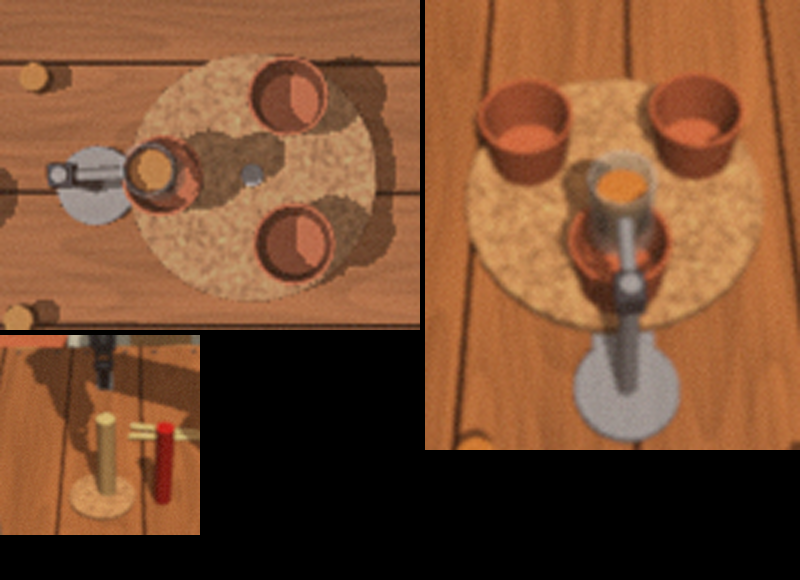

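Cup now centred under the tube (side crop: cup rim centre ≈620, tube ≈621). Next the dowel.

```bash
python3 -m jog '[[[0.001,0.001,-0.03,0,0,0,0],[0.001,0.001,-0.06,0,0,0,0],[0.001,0.001,-0.09,0,0,0,0],[0.001,0.001,-0.115,0,0,0,0],[0.001,0.001,-0.136,0,0,0,0],[0.001,0.001,-0.136,0,0,0,0],[0.001,0.001,-0.136,0,0,0,120],[0.001,0.001,-0.136,0,0,0,140],[0.001,0.001,-0.136,0,0,0,160],[0.001,0.001,-0.136,0,0,0,255]]]'; python3 -m jog '[[[0,0,0,0,0,0,255],[0,0,0,0,0,0,255],[0,0,0,0,0,0,255],[0,0,0,0,0,0,255]]]'
```

```text
clock: 9.75
eef_pos: [0.5915, -0.2887, 0.1057]
tool_rot: [0.0, 1.0, -0.001, 0.002]
ft_force: [0.7, -0.5, 0.8]
grip_width: 0.0386
clock: 10.08
eef_pos: [0.5913, -0.2892, 0.1055]
tool_rot: [0.0, 1.0, -0.001, 0.002]
ft_force: [0.7, 0.5, 6.7]
grip_width: 0.0291
```

```bash
python3 -m jog '[[[0,0,0.015,0,0,0,255],[0,0,0.045,0,0,0,255],[0,0,0.08,0,0,0,255],[0,0,0.115,0,0,0,255],[0,0,0.15,0,0,0,255],[0,0,0.18,0,0,0,255],[0,0,0.2,0,0,0,255],[0,0.01,0.2,0,0,0,255],[-0.003,0.03,0.2,0,0,0,255],[-0.005,0.06,0.2,0,0,0,255]]]'; python3 -m jog '[[[-0.005,0.04,0,0,0,0,255],[-0.01,0.08,0,0,0,0,255],[-0.015,0.12,0,0,0,0,255],[-0.02,0.16,0,0,0,0,255],[-0.024,0.20,0,0,0,0,255],[-0.028,0.24,0,0,0,0,255],[-0.032,0.28,0,0,0,0,255],[-0.036,0.32,0,0,0,0,255],[-0.04,0.355,0,0,0,0,255],[-0.042,0.385,0,0,0,0,255]]]'; python3 -m jog '[[[-0.001,0.02,0,0,0,0,255],[-0.002,0.035,0,0,0,0,255],[-0.002,0.041,0,0,0,0,255],[-0.002,0.041,0,0,0,0,255],[-0.002,0.041,0,0,0,0,255],[-0.002,0.041,0,0,0,0,255]]]'; python3 - <<'E'
from h import *
def r(a,k): return cv2.resize(a,None,fx=k,fy=k,interpolation=cv2.INTER_CUBIC)
H=np.zeros((600,800,3),np.uint8)
H[:480,:400]=r(bot.camera("side")[190:310,290:390],4)
H[:400,405:800]=r(bot.camera("top")[165:265,205:305],4)[:,:395]
cv2.imwrite("pics/a4.png",H)
E
```

```text
clock: 10.92
eef_pos: [0.5845, -0.2296, 0.302]
tool_rot: [0.002, 1.0, -0.0, -0.001]
ft_force: [0.4, 0.0, -1.8]
grip_width: 0.029
clock: 11.75
eef_pos: [0.5413, 0.1593, 0.3021]
tool_rot: [-0.001, 1.0, 0.0, -0.001]
ft_force: [0.5, -1.7, -1.7]
grip_width: 0.0287
clock: 12.25
eef_pos: [0.541, 0.1965, 0.303]
tool_rot: [0.001, 1.0, -0.0, -0.0]
ft_force: [-0.5, 0.3, -0.8]
grip_width: 0.0284
```

View pics/a4.png

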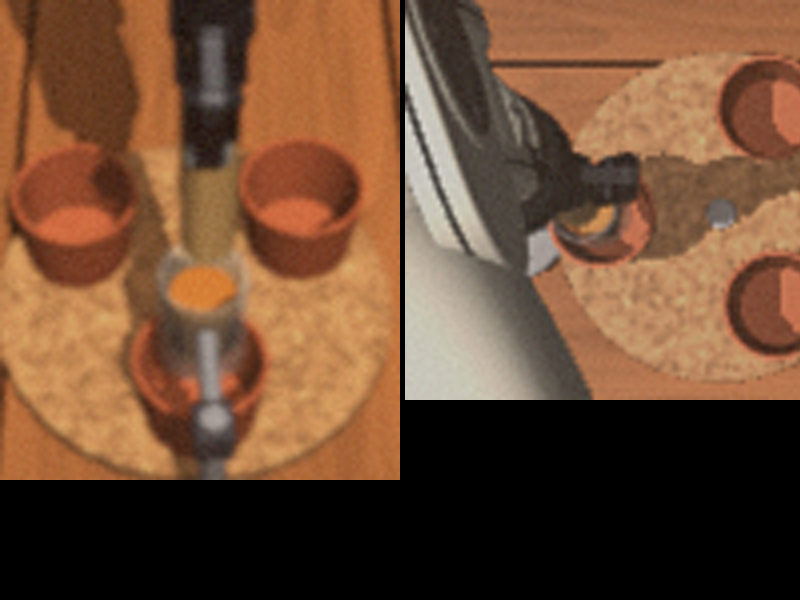

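Side crop: dowel end centre ≈(208, 248), stopper top ≈(203, 288) — quantify the offset.

```bash
python3 - <<'E'
from h import *
S=lambda x,y,z:ray("side",(x+.5)/4-.5+290,(y+.5)/4-.5+190,z)
print("dowel end",S(208.5,246,.205),"stopper",S(203,288,.16))
# where predicted
for p in((.541,.1965,.205),(.541,.1965+.015,.205),(.541,.197,.16),(.541,.177,.16),(.541,.217,.16),(.541,.197,.177),(.541,.1715,.177)):
  q=proj("side",p); print(p,((q[0]+.5-290)*4-.5).round(1),((q[1]+.5-190)*4-.5).round(1))
E
```

```text
dowel end [0.53832261 0.1988501 ] stopper [0.54055441 0.1949148 ]
(0.541, 0.1965, 0.205) 203.5 242.4
(0.541, 0.21150000000000002, 0.205) 203.8 265.3
(0.541, 0.197, 0.16) 202.3 291.1
(0.541, 0.177, 0.16) 201.8 261.8
(0.541, 0.217, 0.16) 202.7 321.3
(0.541, 0.197, 0.177) 202.7 273.4
(0.541, 0.1715, 0.177) 202.1 236.1
```

```bash
python3 -m jog '[[[0.002,0.0005,0,0,0,0,255],[0.002,0.0005,-0.005,0,0,0,255],[0.002,0.0005,-0.015,0,0,0,255],[0.002,0.0005,-0.022,0,0,0,255],[0.002,0.0005,-0.03,0,0,0,255],[0.002,0.0005,-0.037,0,0,0,255],[0.002,0.0005,-0.037,0,0,0,255],[0.002,0.0005,-0.037,0,0,0,255]]]'; python3 - <<'E'
from h import *
def r(a,k): return cv2.resize(a,None,fx=k,fy=k,interpolation=cv2.INTER_CUBIC)
H=np.zeros((600,800,3),np.uint8)
H[:,:400]=r(bot.camera("side")[200:300,305:372],6)[:600,:400]
H[:,405:800]=r(bot.camera("top")[170:270,205:271],6)[:600,:395]
cv2.imwrite("pics/a5.png",H)
E
```

```text
clock: 13.02
eef_pos: [0.5427, 0.198, 0.2656]
tool_rot: [0.0, 1.0, -0.0, -0.001]
ft_force: [-0.0, -0.0, -1.0]
grip_width: 0.029
```

View pics/a5.png

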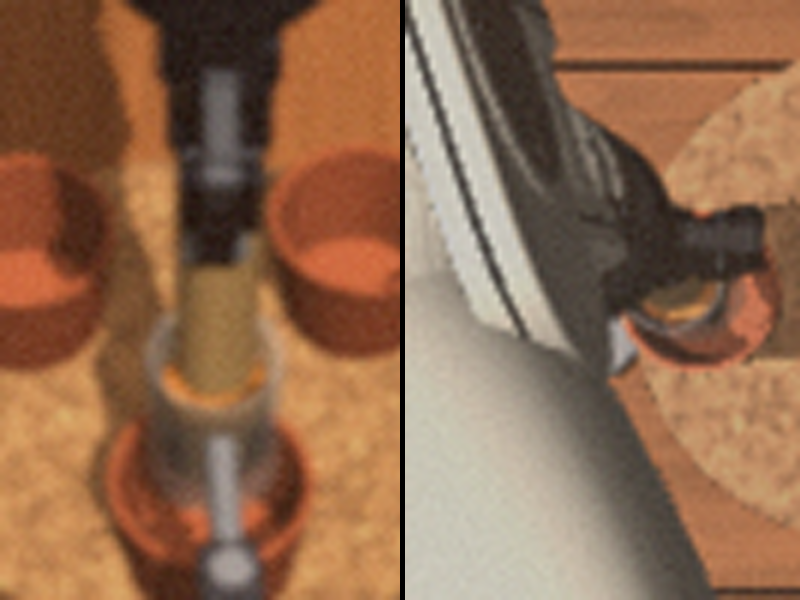

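```bash
python3 - <<'E'
from h import *
S=lambda x,y,z:ray("side",(x+.5)/6-.5+305,(y+.5)/6-.5+200,z)
print(S(217,395,.168)-[0,.015],S(214.5,407,.16)-[0,.02])
E
python3 -m jog '[[[0.001,0,-0.004,0,0,0,255],[0.001,0,-0.009,0,0,0,255],[0.001,0,-0.013,0,0,0,255],[0.001,0,-0.017,0,0,0,255],[0.001,0,-0.020,0,0,0,255],[0.001,0,-0.023,0,0,0,255]]]'
```

```text
[0.54005166 0.19550711] [0.54084705 0.19037512]
clock: 13.62
eef_pos: [0.5448, 0.1984, 0.2445]
tool_rot: [0.0, 1.0, 0.001, 0.002]
ft_force: [-0.1, -0.4, 5.8]
grip_width: 0.0289
```

```bash
python3 -m jog '[[[0,0,-0.004,0,0,0,255],[0,0,-0.008,0,0,0,255],[0,0,-0.012,0,0,0,255],[0,0,-0.015,0,0,0,255],[0,0,-0.018,0,0,0,255]]]';python3 -m jog '[[[0,0,-0.004,0,0,0,255],[0,0,-0.008,0,0,0,255],[0,0,-0.010,0,0,0,255],[0,0,-0.010,0,0,0,255],[0,0,-0.010,0,0,0,255]]]'
```

```text
clock: 14.03
eef_pos: [0.5449, 0.1984, 0.2265]
tool_rot: [0.0, 1.0, 0.001, 0.002]
ft_force: [0.0, 0.0, 4.5]
grip_width: 0.0289
clock: 14.45
eef_pos: [0.5437, 0.1979, 0.2145]
tool_rot: [0.0, 1.0, -0.0, -0.001]
ft_force: [0.4, -0.0, 0.1]
grip_width: 0.0286
```

```bash
python3 -m jog '[[[0,0,0.008,0,0,0,255],[0,0,0.02,0,0,0,255],[0,0,0.035,0,0,0,255],[0,0,0.05,0,0,0,255],[0,0,0.07,0,0,0,255],[0,0,0.09,0,0,0,255],[0,0,0.09,0,0,0,255],[0.002,-0.01,0.09,0,0,0,255],[0.004,-0.03,0.09,0,0,0,255],[0.006,-0.06,0.09,0,0,0,255]]]'; python3 -m jog '[[[0.004,-0.04,0,0,0,0,255],[0.008,-0.08,0,0,0,0,255],[0.012,-0.12,0,0,0,0,255],[0.016,-0.16,0,0,0,0,255],[0.02,-0.20,0,0,0,0,255],[0.024,-0.24,0,0,0,0,255],[0.028,-0.28,0,0,0,0,255],[0.032,-0.32,0,0,0,0,255],[0.036,-0.36,0,0,0,0,255],[0.04,-0.39,0,0,0,0,255]]]';  python3 -m jog '[[[0.004,-0.02,-0.02,0,0,0,255],[0.005,-0.031,-0.05,0,0,0,255],[0.005,-0.031,-0.08,0,0,0,255],[0.005,-0.031,-0.11,0,0,0,255],[0.005,-0.031,-0.14,0,0,0,255],[0.005,-0.031,-0.16,0,0,0,255],[0.005,-0.031,-0.175,0,0,0,255],[0.005,-0.031,-0.182,0,0,0,255],[0.005,-0.031,-0.182,0,0,0,255],[0.005,-0.031,-0.182,0,0,0,255]]]'; python3 - <<'E'
from h import *
def r(a,k): return cv2.resize(a,None,fx=k,fy=k,interpolation=cv2.INTER_CUBIC)
H=np.zeros((600,800,3),np.uint8)
s=bot.camera("side");t=bot.camera("top")
H[:400,:400]=r(s[215:315,290:390],4)
H[:400,405:800]=r(s[105:205,275:375],4)[:,:395]
H[405:,:400]=r(t[180:230,215:315],4)[:195]
cv2.imwrite("pics/a6.png",H)
E
```

```text
clock: 15.28
eef_pos: [0.5496, 0.1386, 0.3037]
tool_rot: [-0.001, 1.0, -0.0, -0.001]
ft_force: [0.4, -0.0, -2.4]
grip_width: 0.0289
clock: 16.12
eef_pos: [0.5886, -0.2559, 0.3034]
tool_rot: [0.002, 1.0, -0.0, -0.001]
ft_force: [0.7, 0.1, -0.8]
grip_width: 0.0285
clock: 16.95
eef_pos: [0.5946, -0.2832, 0.1229]
tool_rot: [0.001, 1.0, 0.0, -0.001]
ft_force: [-0.6, 0.3, -0.4]
grip_width: 0.0288
```

View pics/a6.png

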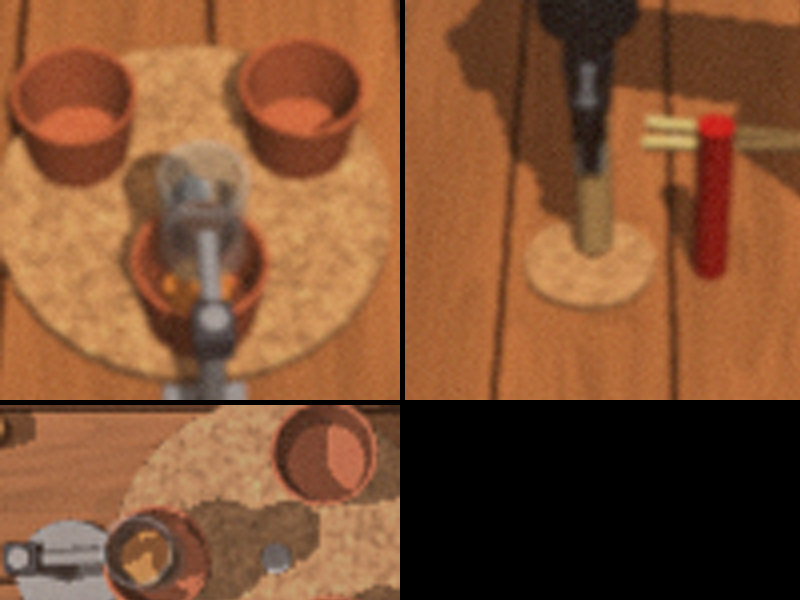

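The stopper lies in the cup (orange at (200,288) low in the cup; tube empty), and the dowel hangs just over the coaster. Lowering it gently.

```bash
python3 -m jog '[[[0,0,-0.006,0,0,0,255],[0,0,-0.011,0,0,0,255],[0,0,-0.014,0,0,0,255],[0,0,-0.016,0,0,0,255],[0,0,-0.016,0,0,0,255],[0,0,-0.016,0,0,0,255]]]'
```

```text
clock: 17.55
eef_pos: [0.595, -0.2828, 0.1071]
tool_rot: [0.0, 1.0, 0.0, -0.0]
ft_force: [0.5, -0.5, -1.0]
grip_width: 0.0286
```

```bash
python3 -m jog '[[[0,0,-0.001,0,0,0,255],[0,0,-0.0015,0,0,0,255],[0,0,-0.0015,0,0,0,255]]]'
```

```text
clock: 17.8
eef_pos: [0.5951, -0.2829, 0.1058]
tool_rot: [0.0, 1.0, -0.0, 0.0]
ft_force: [-0.5, 0.2, -0.3]
grip_width: 0.029
```

```bash
python3 -m jog '[[[0,0,-0.001,0,0,0,255],[0,0,-0.001,0,0,0,255],[0,0,-0.001,0,0,0,255]]]'
```

```text
clock: 18.05
eef_pos: [0.5953, -0.283, 0.1055]
tool_rot: [0.0, 1.0, -0.0, 0.0]
ft_force: [-0.7, 0.7, 4.1]
grip_width: 0.029
```

Contact (4 N). Release slowly, then rise straight up.

```bash
python3 -m jog '[[[0,0,0,0,0,0,140],[0,0,0,0,0,0,120],[0,0,0,0,0,0,90],[0,0,0,0,0,0,50],[0,0,0,0,0,0,0],[0,0,0,0,0,0,0],[0,0,0,0,0,0,0],[0,0,0,0,0,0,0]]]'; python3 -m jog '[[[0,0,0.01,0,0,0,0],[0,0,0.03,0,0,0,0],[0,0,0.06,0,0,0,0],[0,0,0.09,0,0,0,0],[0,0,0.12,0,0,0,0],[0,0,0.15,0,0,0,0],[-0.02,0.02,0.17,0,0,0,0],[-0.05,0.05,0.17,0,0,0,0],[-0.08,0.08,0.17,0,0,0,0],[-0.08,0.08,0.17,0,0,0,0]]]'; python3 - <<'E'
from h import *
cv2.imwrite("pics/t7.png",bot.camera("top"));s=bot.camera("side")
cv2.imwrite("pics/a7.png",cv2.resize(s[90:330,230:430],None,fx=2.5,fy=2.5))
E
```

```text
clock: 18.72
eef_pos: [0.5951, -0.2829, 0.1048]
tool_rot: [0.0, 1.0, 0.0, -0.0]
ft_force: [0.1, -0.9, 0.3]
grip_width: 0.0853
clock: 19.55
eef_pos: [0.5072, -0.1976, 0.274]
tool_rot: [-0.001, 1.0, 0.002, -0.005]
ft_force: [0.4, -1.2, 0.2]
grip_width: 0.0855
```

View pics/a7.png

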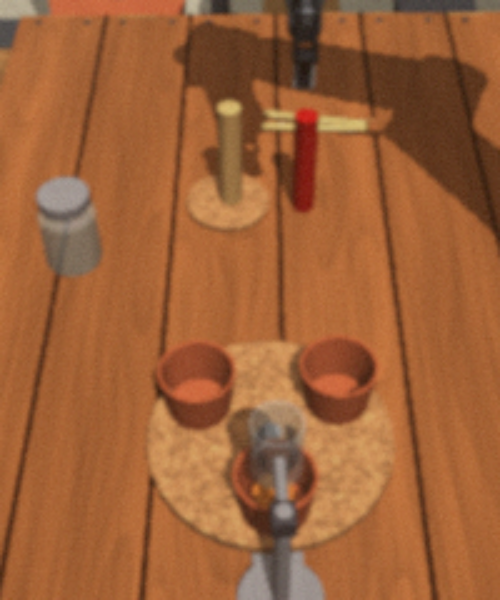

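Dowel stands upright on the coaster (top (229,107), foot (229,200)); stopper in the cup under the tube; bystanders unmoved. Handing in.

```bash
python3 -m jog '[[[0,0,0,0,0,0,0],[0,0,0,0,0,0,0]]]'; python3 -c "
from h import *; bot.job_done()"
```

```text
clock: 19.82
eef_pos: [0.5165, -0.2038, 0.2757]
tool_rot: [0.001, 1.0, -0.001, 0.001]
ft_force: [0.4, 0.3, 0.8]
grip_width: 0.0856
the job is handed in; nothing more can be done
```

The job is done and handed in at about 20 s on the robot's clock, well under the 72 s limit.

- **Turntable:** I turned it about 60° counter-clockwise with closed fingertips in a cup. The first push left the cup about 2° short, so I gave it a second, small one. The cup then looked centred under the tube to about 1 mm across the side camera's view.
- **Stopper:** I pushed it out with the pale dowel, using 4.5–5.8 N downward and no more than 0.4 N sideways. The force then fell to about zero as the stopper dropped. The gripper never touched the stopper.
- **Dowel:** I set it down on the coaster with about 4 N of contact and released it.

The last side picture shows the tube empty, the stopper in the cup below it and the dowel upright on the coaster. In it the jar, tong and red dowel look unmoved. The tin was not in that view. I saved a last top picture but did not look at it, so the tin's place is unchecked, though the arm did not go near it.

One measurement never settled: the tube's distance out from the turntable axis (world y) came out between 0.190 and 0.211 m from different image features. I used about 0.198 from the station's geometry, and the near-zero side force agreed with it.

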